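# Follow a router's antenna with a field probe while its turntable coasts

### The arm

A 6-joint arm with a two-finger parallel gripper is mounted at the origin on the work surface. World frame = base frame: x ahead of the robot, y to its left, z up, the work surface at z = 0. Lengths are in m, angles in rad, forces in N, time in s.
With the tool pointing down it reaches from about 0.3 to 0.775 m from the base axis. Payload 14.6 kg.
Tool frame: the origin (TCP) lies on the mounting face of the last link; the fingertips stand 199 mm ahead of it and the grasp point (between the pads) lies 180 mm ahead of it; z points along the fingers, y is the direction in which the jaws open and shut (so a half turn about z gives the same grasp; the last joint's range is limited). The gripper opens to 94 mm and grips with 3 to 60 N. Pads are 16 mm wide; open, the fingers measure 119 mm over their backs; the gripper's body (75 mm by 177 mm) begins 78 mm behind the grasp point.
Start: joints at [1.222, 0.3, 1.521, -0, 1.321, -0.067], TCP at [0.153, 0.528, 0.405] pointing down, gripper open.
Joint ranges: [-3.03, 3.03], [-0.79, 2.21], [0.23, 2.52], [-1.04, 4.18], [0, 3.07], [-2.55, 2.55]. Speed limits (rad/s): [2.22, 2.22, 2.57, 3.14, 3.14, 3.14].

### API

Orientations are given as [roll, pitch, yaw] about the fixed x, y, z axes, in that order (R = Rz(yaw) Ry(pitch) Rx(roll)).
In Python, from station import sensors, vision, job gives the robot as it stands. The module is installed in compiled form; this text tells all that it offers.
- The arm moves only by the tool arm_command, never from a script. Its argument "plan" is one flat list of numbers, 5 for each row, row after row: the closure, from -1 (fully open) to 1 (shut), so that 0 is half open, then the shift along the world's x, y, z scaled (see below), then the turn about the world's z scaled (see below). A call has 1 to 20 rows; each row is the pose to reach, as a shift and turn from the pose commanded when the call began; what a row does not reach only later rows make up. The controller multiplies each number of a shift by 400 mm and each number of a turn by 120 degrees. A row lasts 1/10 s, in which the tool goes at most 50 mm and 8.59 degrees, less where a joint would pass 70% of its speed; a pose out of reach is approached as far as the arm can. A call with a number of a shift or a turn outside -1 to 1 is refused whole. A call with a gripper value outside its range is refused whole. The fingers move at their own pace and stop on an object; "newtons" is the grip in N (left out, the last holds). Time passes only in rows, so rows that repeat a pose let the fingers close. It gives the time, the measured TCP pose, the force and the opening at its end, in the units of the state.
- sensors.get_obs(): the state, without advancing time (a new reading comes with each control period).
- vision.camera(name): name is "scene" or "top" or "wrist"; returns the picture (480x640x3 uint8, blue, green, red); there is no depth.
- vision.camera_params(name): a dict with "intrinsics" (3x3 intrinsics, pixels), "k1" (the pictures are not rectified: a ray, as slopes to the right and down, at radius r is drawn at 1 + k1 r^2 times it, then the intrinsics apply), "rvec" (rotation vector, rad) and "tvec" (3), from world to camera coordinates, as OpenCV has them. Camera axes: x right, y down, z forward; pixel columns grow to the right and rows downward; lengths in m; the calibration is good to about 2 mm. A picture is of the moment at which its call begins: read the wrist's pose just before it. camera_params takes no time and is no camera call; for the wrist camera it gives the pose at the moment of the call.
- job.hand_in(): hands the job in, once; it reports no verdict.
Trained networks look in the newest picture that a camera, given by its name, has taken for a name from the list of things; names that differ only in an ending like _2 or _b are one class to them, and where a whole thing is asked for, a point or a joint stands for the part that bears it (a point fixed in the world has none). Each returns a list of dicts, best first, with "confidence" (0 to 1); they miss things now and then, are a little off and sometimes report something else, mostly with a low value. They report only what shows in the picture. A call takes as long as a camera call. They do not tell look-alikes from the thing itself.
- vision.search_frame(name, camera): "at" ([row, column] in pixels, amid what is visible of it).
- vision.silhouettes(name, camera): "mask" (480x640 bool, what is visible of it) and "at" ([row, column] in pixels, amid what is visible of it).
- vision.pinpoint(name, camera): "at" ([row, column] in pixels: a listed point, or the origin of a listed thing).
The state is a dict: "time_s": time; "qpos": joint angles; "joint_vel": joint speeds; "tau": joint torques, N m; "ee_pos": TCP position; "eef_rot": TCP orientation; "force": force on the tool from outside, world axes, zero at the start; "moment": the same for the moment, N m; "grip_width": finger opening in m.
Only numpy, scipy, OpenCV 4.12 (cv2) and the standard library are available. Lean on these libraries where they do the work, as an engineer would, in place of code of your own. Each camera call takes 0.05 s, during which the arm holds its last target.

### The job

Lift the field probe out of its holder and push the router's turntable, either way round, so that it coasts freely at about one turn in six seconds. Without touching it again, keep the probe's tip one to four centimetres above the tip of the upright antenna, and no more than two centimetres off to the side, for at least six seconds in one go while it travels round. Then raise the probe at least six centimetres above the antenna's tip and finish there, still holding it upright and motionless; push gently and leave the plant, mug and mouse alone.

Things in the scene. Friction and masses are not known exactly. Their poses are not given: they have to be found in the camera images.
- turntable: fixed round foot of a low-friction turntable; origin on the turning axis, on the desk. It carries a white platter 270 mm across, top 28 mm above the desk, with a black router (130 x 190 mm, top 66 mm above the desk) screwed on. The router has two black antennas on one long side: one upright, one folded flat along that side.
- platter (a joint): platter angle, rad, counterclockwise from above, unlimited. Platter with router: about 1.4 kg, 0.010 kg m2 (nominal, varies 30 %); drag 0.0003 N m s/rad, dry friction 0.0001 N m, so it coasts for tens of seconds. At 0 the post lies 112 mm from the axis towards world +x, and the upright antenna's tip at (-82, +60) mm in x, y from the axis.
- post_top (a point): top centre of the upright aluminium push post on the platter: 16 mm diameter, 40 mm tall, its top 68 mm above the desk, standing 112 mm from the turning axis, on the side away from the antennas; 44 mm of free platter between it and the router. The place to push.
- antenna_tip (a point): tip of the upright antenna (98 mm long, 16 mm diameter tapering to 8 mm), 140 mm above the desk, 102 mm from the turning axis; it goes round with the platter.
- holder: fixed grey block 70 x 70 x 70 mm with a vertical 25 mm hole in which the probe hangs; origin in the middle of its underside.
- probe: loose field probe, 0.12 kg, hanging upright in the holder: black square handle 30 x 30 mm, 60 mm tall, below it a steel shaft 12 mm diameter ending in a brass ball of 16 mm. Origin at the middle of the handle's underside, z up along the handle, x and y square to the handle's faces; at the start the handle's underside rests on the holder's top, 70 mm above the desk.
- probe_tip (a point): lowest point of the probe's brass ball, on the probe's axis 60 mm below the handle's underside.
- plant: small plant in a black pot, 84 mm across, foliage to about 130 mm high; origin under its middle. Bystander.
- mug: white mug, 80 mm across, 90 mm high; origin under its middle. Bystander.
- mouse: grey computer mouse 100 x 60 x 30 mm; origin under its middle. Bystander.
Not all that is in view belongs to the job. Of the things shaped like the probe, the black one is meant.

How it is judged:
On the way, in this order (a step that is already met when the one before it is completed fails the run):
1. the probe is lifted clear out of its holder in the gripper (contact force between the fingers and probe above 1 N and height (world z) of probe_tip above 0.085 m), for 0.2 s.
2. the platter coasts at 0.6 to 2 rad/s with neither robot nor probe touching it (contact force between each of the arm, the fingers, probe and turntable below 0.1 N and (velocity of joint platter between 0.6 and 2 rad/s or velocity of joint platter between -2 and -0.6 rad/s)), for 0.2 s.
3. for 5 s on end the probe's tip stays within 25 mm sideways of the upright antenna's tip and 4 to 50 mm above it, while the platter turns untouched at 0.5 to 2 rad/s (contact force between each of the arm, the fingers, probe and turntable below 0.1 N and contact force between the fingers and probe above 1 N and (velocity of joint platter between 0.5 and 2 rad/s or velocity of joint platter between -2 and -0.5 rad/s) and horizontal distance between probe_tip and antenna_tip below 0.025 m and z of probe_tip in the frame of antenna_tip between 0.004 and 0.05 m), for 5 s.
At the end, for the whole second after the job is handed in: the probe is held in the gripper, upright within 0.25 rad, still (under 0.03 m/s), its tip more than 50 mm above the height of the antenna's tip, and nothing of robot or probe touches the turntable or router (contact force between each of the arm, the fingers, probe and turntable below 0.1 N and contact force between the fingers and probe above 1 N and z of probe_tip in the frame of antenna_tip above 0.05 m and angle between probe's own z axis and vertical below 0.25 rad and linear speed of probe below 0.03 m/s); the arm keeps its last pose, push and grip.
It fails at once if the platter is spun faster than 2.5 rad/s (velocity of joint platter above 2.5 rad/s or velocity of joint platter below -2.5 rad/s).
It fails at once if the turntable or router is pushed with more than 15 N (contact force between any of the arm, the fingers, probe and turntable above 15 N).
It fails at once if plant, mug or mouse is shifted by more than 30 mm (distance of any of plant, mug, mouse from where it was at the start of the episode above 0.03 m).
It also fails if it takes over 51 s, if anything falls off the work surface, if the arm or the gripper's body presses on something with over 40 N, if the wrist force passes 120 N, or if a joint passes its speed limit or range.

## Working session

There is one attempt and no reset: what is moved stays moved. The work goes in short steps, Python scripts to look and compute and a tool call to move; the robot and the scene stay as the last step left them, time stands still between calls to the robot, and variables do not carry over. Pictures are saved under pics/ and viewed, and the job is handed in when it is done.

Besides the shell and the picture viewer there is one more tool, called after "Request:" as name(argument=value, ...) on one line, values as JSON. arm_command: Moves the arm, as the interface text tells. Its arguments: {"type":"object","properties":{"plan":{"type":"array"},"newtons":{"type":"number"}},"required":["plan"]}

```bash
mkdir -p pics; ls
python3 - <<'E'
from station import sensors, vision
import cv2
o=sensors.get_obs()
for k,v in o.items(): print(k,v)
for c in ["scene","top","wrist"]:
    p=vision.camera_params(c); print(c,p)
    cv2.imwrite(f"pics/{c}0.png",vision.camera(c))
E
```

```text
pics
time_s 0.0
qpos [ 1.22241410e+00  3.00450825e-01  1.52158452e+00 -1.84441422e-05
  1.32069784e+00 -6.66274848e-02]
joint_vel [ 0.0010611  -0.0001108  -0.00189749  0.00010388 -0.00080765  0.00153656]
tau [-7.05341081e-04 -5.31821716e+01 -3.52705014e+01  7.07658450e-02
  2.47379526e-02 -7.44307886e-05]
ee_pos [0.15292877 0.52827264 0.40409587]
eef_rot [-3.14045347e+00 -5.81089309e-05  2.85984245e+00]
force [-1.02013356 -0.24672981  0.18927395]
moment [ 0.01126815  0.02619831 -0.05893775]
grip_width 0.09415770827248036
scene {'intrinsics': array([[471.77112207,   0.        , 308.65646227],
       [  0.        , 471.77112207, 246.0311692 ],
       [  0.        ,   0.        ,   1.        ]]), 'k1': 0.011155126976067995, 'rvec': array([ 1.97734609,  1.06250563, -0.53025958]), 'tvec': array([-0.30558792, -0.16947125,  1.3651367 ])}
top {'intrinsics': array([[537.44050093,   0.        , 326.1092157 ],
       [  0.        , 537.44050093, 249.41487943],
       [  0.        ,   0.        ,   1.        ]]), 'k1': 0.05117896263406804, 'rvec': array([ 2.18519835, -2.17051161,  0.11250701]), 'tvec': array([-0.00280983,  0.54000816,  1.32014103])}
wrist {'intrinsics': array([[425.40899123,   0.        , 314.42197424],
       [  0.        , 425.40899123, 233.42795732],
       [  0.        ,   0.        ,   1.        ]]), 'k1': 0.03576262967550657, 'rvec': array([-2.34686894, -1.76447439, -0.21571071]), 'tvec': array([-0.54984379, -0.02548584,  0.39017677])}
```

View pics/scene0.png

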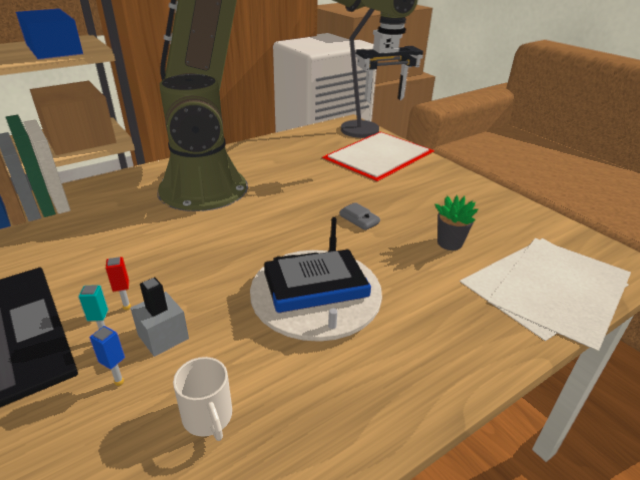

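View pics/top0.png

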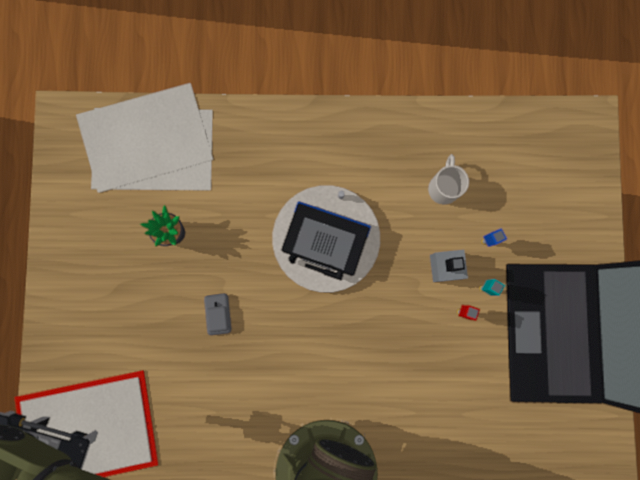

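View pics/wrist0.png

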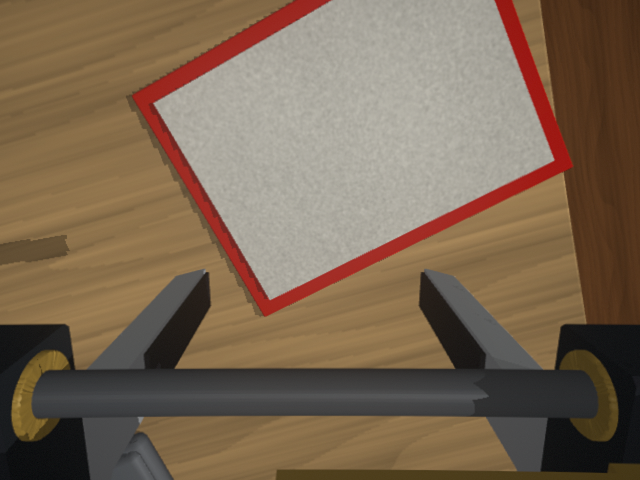

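The top picture shows the turntable at about (326,240), the holder with the black handle at (450,265) and the mug at (450,182). The mouse is at (218,315), the plant at (163,228), and the coloured look-alike probes lie right of the holder. The post is at (342,194) and the upright antenna at about (293,260).

```bash
cat > h.py <<'E'
import numpy as np, cv2
from station import sensors, vision
def ray(cam,rc,p=None):
    p=p or vision.camera_params(cam); K=p['intrinsics']
    xd=(rc[1]-K[0,2])/K[0,0]; yd=(rc[0]-K[1,2])/K[1,1]
    x,y=xd,yd
    for _ in range(20):
        f=1+p['k1']*(x*x+y*y); x,y=xd/f,yd/f
    R=cv2.Rodrigues(np.array(p['rvec']))[0]; t=np.array(p['tvec'])
    return -R.T@t, R.T@np.array([x,y,1])
def atz(cam,rc,z,p=None):
    c,d=ray(cam,rc,p); return c+d*(z-c[2])/d[2]
def proj(cam,P,p=None):
    p=p or vision.camera_params(cam); K=p['intrinsics']
    R=cv2.Rodrigues(np.array(p['rvec']))[0]; q=R@np.array(P)+np.array(p['tvec'])
    x,y=q[0]/q[2],q[1]/q[2]; f=1+p['k1']*(x*x+y*y)
    return np.array([K[1,1]*y*f+K[1,2],K[0,0]*x*f+K[0,2]])
def tri(obs):
    A=np.zeros((3,3));b=np.zeros(3);L=[]
    for cam,rc in obs:
        c,d=ray(cam,rc); d/=np.linalg.norm(d); M=np.eye(3)-np.outer(d,d); A+=M;b+=M@c;L.append((c,M))
    X=np.linalg.solve(A,b); return X,[np.linalg.norm(M@(X-c)) for c,M in L]
E
python3 - <<'E'
from h import *
np.set_printoptions(precision=4,suppress=True)
Z=dict(turntable=0,post_top=.068,antenna_tip=.14,holder=0,probe=.07,plant=0,mug=0,mouse=0)
for c in ["top","scene"]:
    vision.camera(c)
    for n,z in Z.items():
        for r in vision.pinpoint(n,c)[:3]: print(c,n,np.round(r['at'],1),round(r['confidence'],2),atz(c,r['at'],z))
print(sensors.get_obs()['time_s'])
E
```

```text
top turntable [242.5 323. ] 0.77 [0.5601 0.0087 0.    ]
top turntable [252.6 287. ] 0.22 [0.5335 0.1002 0.    ]
top post_top [191.3 338.2] 0.7 [ 0.6791 -0.0275  0.068 ]
top antenna_tip [256.  289.9] 0.81 [0.5135 0.0845 0.14  ]
top holder [264.6 447.5] 0.9 [ 0.5058 -0.3084  0.    ]
top probe [236.3 489.7] 0.62 [ 0.5706 -0.3947  0.07  ]
top probe [288.9 489.6] 0.57 [ 0.4435 -0.3915  0.07  ]
top probe [312.9 465.3] 0.55 [ 0.3858 -0.3324  0.07  ]
top plant [230.8 172.1] 0.69 [0.5871 0.3923 0.    ]
top mug [189.6 440.5] 0.79 [ 0.6993 -0.2931  0.    ]
top mug [313.3 214.2] 0.47 [0.3793 0.2805 0.    ]
top mouse [312.8 214.8] 0.88 [0.3805 0.2791 0.    ]
scene turntable [299.1 317.3] 0.91 [0.5745 0.0043 0.    ]
scene turntable [416.6 210.2] 0.22 [ 0.7094 -0.2968  0.    ]
scene post_top [214.7 333.2] 0.69 [0.4111 0.1616 0.068 ]
scene post_top [309.2 335. ] 0.61 [ 0.6756 -0.0285  0.068 ]
scene antenna_tip [216.4 334.5] 0.96 [0.5099 0.0887 0.14  ]
scene holder [338.4 160.7] 0.88 [ 0.5037 -0.3046  0.    ]
scene probe [286.1 122.3] 0.81 [ 0.4039 -0.3319  0.07  ]
scene probe [357.  112.6] 0.75 [ 0.571  -0.3954  0.07  ]
scene probe [310.2 156.3] 0.68 [ 0.5036 -0.3005  0.07  ]
scene plant [242.  443.6] 0.9 [0.5728 0.3816 0.    ]
scene plant [415.1 208.4] 0.52 [ 0.7053 -0.2981  0.    ]
scene mug [216.5 333.2] 0.29 [0.3315 0.2236 0.    ]
scene mouse [220.7 359.7] 0.85 [0.3856 0.2696 0.    ]
1.05
```

Run:
```python
from h import *
np.set_printoptions(precision=4,suppress=True)
im=cv2.imread('pics/top0.png'); hsv=cv2.cvtColor(im,cv2.COLOR_BGR2HSV)
m=((hsv[...,1]<60)&(hsv[...,2]>110)).astype(np.uint8); m[:, :262]=0; m[:,395:]=0; m[:175]=0; m[305:]=0
cs,_=cv2.findContours(m,cv2.RETR_EXTERNAL,cv2.CHAIN_APPROX_NONE); c=max(cs,key=cv2.contourArea); h=cv2.convexHull(c)[:,0]
P=np.array([atz('top',(v,u),.028)[:2] for u,v in h])
from scipy.optimize import least_squares
s=least_squares(lambda q:np.hypot(P[:,0]-q[0],P[:,1]-q[1])-q[2],[.57,.005,.135],loss='soft_l1',f_scale=.002)
print('platter',s.x,np.abs(s.fun).max())
a=im[150:320,250:520]; 
for n,(r0,r1,c0,c1) in dict(hold=(240,290,420,480),plat=(180,300,265,390)).items():
    k=10 if n=='hold' else 6
    cv2.imwrite(f'pics/{n}.png',cv2.resize(im[r0:r1,c0:c1],None,fx=k,fy=k,interpolation=cv2.INTER_CUBIC))
```

```text
platter [0.5686 0.0016 0.1347] 0.0008050744327808557
```

View pics/hold.png

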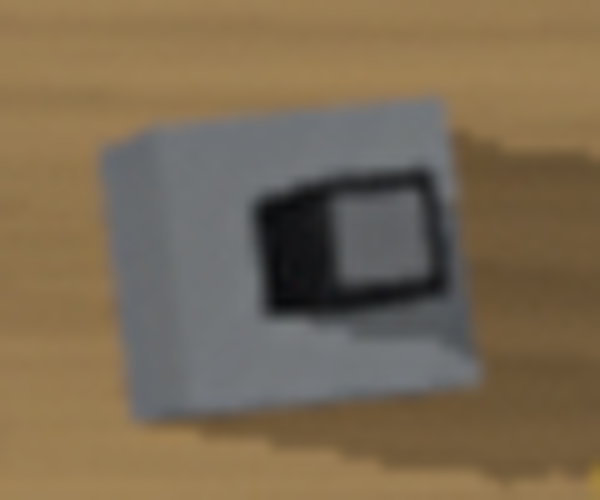

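View pics/plat.png

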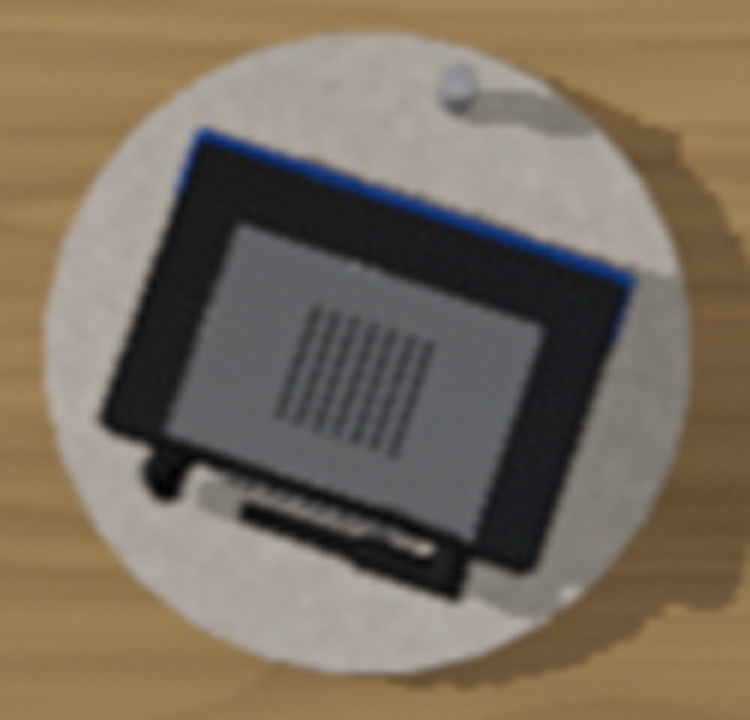

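Run:
```python
from h import *
np.set_printoptions(precision=4,suppress=True)
f=lambda u,v,z:atz('top',(240+(v+.5)/10-.5,420+(u+.5)/10-.5),z)[:2]
H=np.array([f(*q,.13) for q in [(327,181),(433,170),(449,291),(338,305)]]);print(H,H.mean(0),np.linalg.norm(np.roll(H,-1,0)-H,axis=1))
T=np.array([f(*q,.07) for q in [(157,130),(441,100),(481,385),(188,412)]]);print(T,T.mean(0),np.linalg.norm(np.roll(T,-1,0)-T,axis=1))
for Q in (H,T):
    e=np.roll(Q,-1,0)-Q; print(np.degrees(np.arctan2(e[:,1],e[:,0]))%90)
g=lambda u,v,z:atz('top',(180+(v+.5)/6-.5,265+(u+.5)/6-.5),z)[:2]
C=np.array([.5686,.0016])
for n,p in dict(post=g(457,82,.068),ant=g(152,470,.14)).items():
    d=p-C;print(n,p,np.hypot(*d),np.degrees(np.arctan2(d[1],d[0])))
```

```text
[[ 0.5132 -0.2889]
 [ 0.5159 -0.3133]
 [ 0.4881 -0.3164]
 [ 0.4846 -0.2909]] [ 0.5005 -0.3024] [0.0245 0.028  0.0257 0.0286]
[[ 0.5301 -0.2628]
 [ 0.5379 -0.3313]
 [ 0.4691 -0.3397]
 [ 0.462  -0.2693]] [ 0.4998 -0.3008] [0.069  0.0693 0.0707 0.0684]
[6.3737 6.4608 7.6423 4.1121]
[6.4737 6.895  5.7215 5.4809]
post [ 0.6743 -0.0337] 0.11144787472138604 -18.484746214218774
ant [0.5091 0.0844] 0.10195821310430392 125.67940683644258
```

Request:
arm_command(plan=[-1,0.4,-1,0,-0.564,-1,0.4,-1,0,-0.564,-1,0.4,-1,0,-0.564,-1,0.4,-1,0,-0.564,-1,0.4,-1,0,-0.564,-1,0.4,-1,0,-0.564,-1,0.4,-1,0,-0.564,-1,0.4,-1,0,-0.564,-1,0.4,-1,0,-0.564], newtons=30)

```text
time_s: 1.95
ee_pos: [0.3132, 0.1258, 0.405]
eef_rot: [3.14, 0.0, 1.672]
force: [0.5, 0.3, 0.2]
grip_width: 0.0941
```

Request:
arm_command(plan=[-1,0.44,-1,-0.1,0,-1,0.44,-1,-0.1,0,-1,0.44,-1,-0.1,0,-1,0.44,-1,-0.1,0,-1,0.44,-1,-0.1,0,-1,0.44,-1,-0.1,0,-1,0.44,-1,-0.1,0,-1,0.44,-1,-0.1,0,-1,0.44,-1,-0.1,0])

```text
time_s: 2.85
ee_pos: [0.4894, -0.2743, 0.3641]
eef_rot: [-3.141, -0.0, 1.678]
force: [-0.1, 0.1, 0.4]
grip_width: 0.0939
```

Run:
```python
from h import *
np.set_printoptions(precision=4,suppress=True)
o=sensors.get_obs(); print(o['ee_pos'],o['eef_rot'],o['qpos'])
p=vision.camera_params('wrist');im=vision.camera('wrist')
for q in [(.5005,-.3024,.13),(.5,-.302,.07)]:
    v,u=proj('wrist',q,p);print(u,v);cv2.circle(im,(int(u),int(v)),3,(0,0,255),-1)
cv2.imwrite('pics/w1.png',im)
```

```text
[ 0.4894 -0.2743  0.3641] [-3.1414 -0.      1.6775] [-0.5761  0.3597  1.5387 -0.0001  1.2433 -0.6828]
328.5986014692092 316.067167475186
325.24391610376637 277.18305204326765
```

View pics/w1.png

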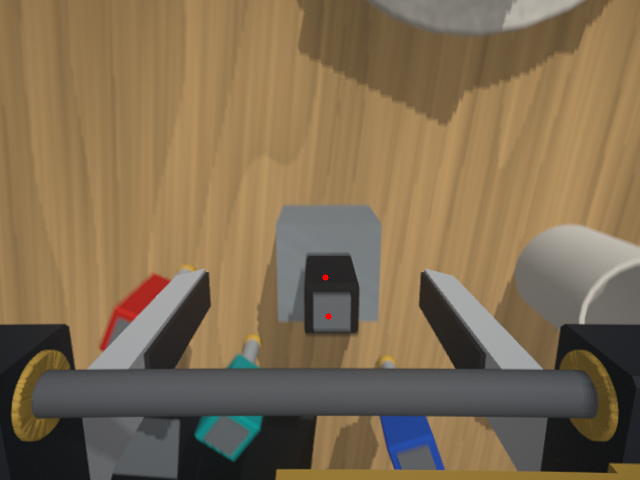

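Request:
arm_command(plan=[-1,0.031,-0.073,0,0,-1,0.031,-0.073,-0.1,0,-1,0.031,-0.073,-0.193,0,-1,0.031,-0.073,-0.193,0,1,0.031,-0.073,-0.193,0,1,0.031,-0.073,-0.193,0,1,0.031,-0.073,-0.193,0,1,0.031,-0.073,-0.193,0,1,0.031,-0.073,-0.193,0,1,0.031,-0.073,-0.193,0], newtons=30)

```text
time_s: 3.9
ee_pos: [0.5013, -0.3009, 0.2878]
eef_rot: [3.141, 0.0, 1.679]
force: [0.1, -0.6, 0.2]
grip_width: 0.0493
```

Request:
arm_command(plan=[1,0,0,0,0,1,0,0,0,0,1,0,0,0,0,1,0,0,0,0,1,0,0,0,0])

```text
time_s: 4.4
ee_pos: [0.5013, -0.3009, 0.2874]
eef_rot: [-3.142, -0.0, 1.679]
force: [-0.1, -0.4, -0.4]
grip_width: 0.0295
```

Request:
arm_command(plan=[1,0,0,0.08,0,1,0,0,0.18,0,1,0,0,0.28,0,1,0,0,0.3,0,1,0,0,0.3,0,1,0,0,0.3,0])

```text
time_s: 5.0
ee_pos: [0.5013, -0.3008, 0.4058]
eef_rot: [-3.14, -0.001, 1.679]
force: [-0.2, -0.4, -1.8]
grip_width: 0.0296
```

Run:
```python
from h import *
np.set_printoptions(precision=4,suppress=True)
o=sensors.get_obs(); print(o['ee_pos'],o['time_s'],o['grip_width'])
for c in ('scene','top'):
    im=vision.camera(c)
    tcp=o['ee_pos']
    for dz in (-.18-.095,-.18-.035):
        v,u=proj(c,tcp+[0,0,dz]);print(c,u,v);cv2.circle(im,(int(u),int(v)),2,(0,0,255),-1)
    cv2.imwrite(f'pics/{c}2.png',im)
```

```text
[ 0.5013 -0.3008  0.4058] 5.0 0.029577961462582594
scene 149.44758893947784 283.63737730707527
scene 142.742142475047 255.78721989428232
top 457.6299057967742 262.8396469637656
top 464.60102777733147 260.95756843411203
```

View pics/scene2.png

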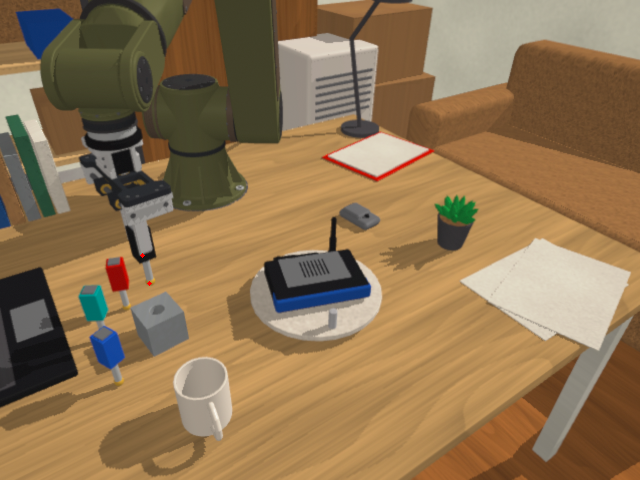

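View pics/top2.png

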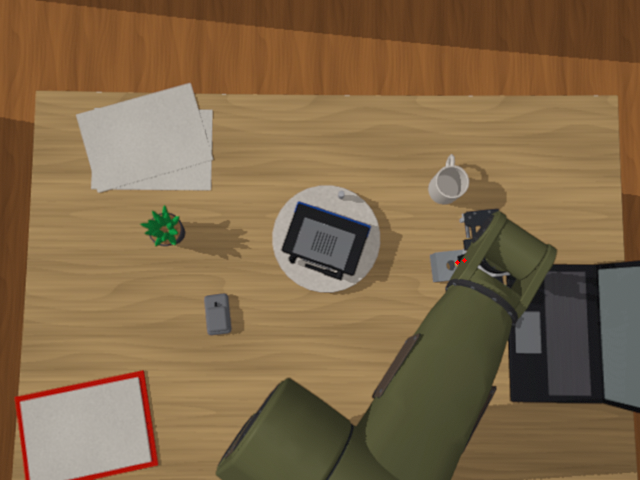

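The scene picture shows the probe upright, with its tip at about (150,281), matching the prediction. The holder is empty and everything else is in place. Next I go to the start point beside the post.

Request:
arm_command(plan=[1,0.407,0.609,0,0,1,0.407,0.609,0,0,1,0.407,0.609,0,0,1,0.407,0.609,0,0,1,0.407,0.609,0,0,1,0.407,0.609,0,0,1,0.407,0.609,-0.1,0,1,0.407,0.609,-0.18,0,1,0.407,0.609,-0.215,0,1,0.407,0.609,-0.215,0])

```text
time_s: 6.1
ee_pos: [0.664, -0.0574, 0.3188]
eef_rot: [-3.137, -0.001, 1.678]
force: [-0.1, -0.1, -0.5]
grip_width: 0.0299
```

Run:
```python
from h import *
np.set_printoptions(precision=4,suppress=True)
o=sensors.get_obs(); t=o['ee_pos']; print(t,o['time_s'],o['grip_width'],o['force'])
im=vision.camera('scene')
for q in (t-[0,0,.277],[.6749,-.0336,.068]):
    v,u=proj('scene',q);print(u,v);cv2.circle(im,(round(u),round(v)),1,(0,0,255),-1)
cv2.imwrite('pics/scene3.png',cv2.resize(im[230:360,240:400],None,fx=4.5,fy=4.5,interpolation=cv2.INTER_CUBIC))
from math import *
C=np.array([.5686,.0016]);th=radians(-31.6);
s=[3,3,3,4,5,7,9,11,13,13,13,13,13]
a=th
p0=t[:2].copy()
for x in s:
    a+=x/112; p=C+.112*np.array([cos(a),sin(a)]); print(round(degrees(a),1),np.round((p-p0)/.4,4))
```

```text
[ 0.664  -0.0574  0.3188] 6.1 0.029922968777461832 [-0.1317 -0.1488 -0.4678]
317.94274888374076 321.92732671631876
332.4879642255977 310.03469035781393
-30.1 [0.0038 0.0073]
-28.5 [0.0075 0.0139]
-27.0 [0.011  0.0205]
-24.9 [0.0154 0.0295]
-22.4 [0.0204 0.041 ]
-18.8 [0.0266 0.0573]
-14.2 [0.033  0.0789]
-8.6 [0.0384 0.1059]
-1.9 [0.0414 0.1382]
4.7 [0.0406 0.1707]
11.4 [0.036  0.2028]
18.0 [0.0278 0.2343]
24.7 [0.016  0.2645]
```

View pics/scene3.png

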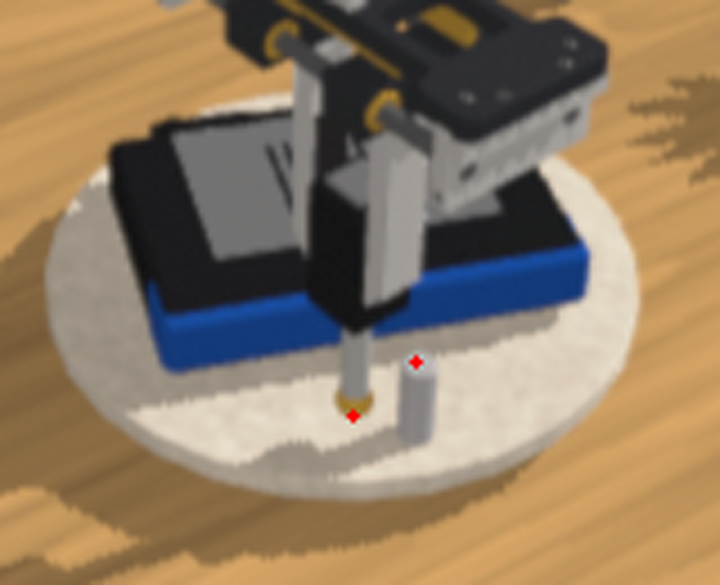

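The markers fall on the ball's underside (352,415) and the post top (416,362), so the geometry holds. Now the push with a gentle ramp, then the lift.

Request:
arm_command(plan=[1,0.004,0.007,0,0,1,0.0075,0.014,0,0,1,0.011,0.0205,0,0,1,0.0155,0.0295,0,0,1,0.0205,0.041,0,0,1,0.0265,0.0575,0,0,1,0.033,0.079,0,0,1,0.0385,0.106,0,0,1,0.0415,0.138,0,0,1,0.0405,0.1705,0,0,1,0.036,0.203,0,0,1,0.028,0.2345,0,0,1,0.022,0.25,0.02,0,1,0.024,0.25,0.1,0,1,0.03,0.25,0.2,0,1,0.03,0.25,0.3,0,1,0.03,0.25,0.32,0])

```text
time_s: 7.85
ee_pos: [0.6754, 0.0428, 0.4559]
eef_rot: [3.133, 0.001, 1.678]
force: [-0.2, 0.3, -1.6]
grip_width: 0.0298
```

```bash
cat > m.py <<'E'
from h import *
from math import *
C=np.array([.5686,.0016])
def meas(cams=('scene',),tag=None):
    out=[]
    for c in cams:
        t=sensors.get_obs()['time_s']; im=vision.camera(c)
        if tag: cv2.imwrite(f'pics/{tag}_{c}.png',im)
        for n,z,off,r in (('antenna_tip',.14,143.8,.102),('post_top',.068,0,.112)):
            for d in vision.pinpoint(n,c)[:2]:
                q=atz(c,d['at'],z)[:2]-C
                ok=abs(np.hypot(*q)-r)<.02
                a=(degrees(atan2(q[1],q[0]))-off)%360
                print(c,n,'t',round(t,3),'conf',round(d['confidence'],2),'r',round(np.hypot(*q),4),'phi',round(a,1),'OK' if ok else '')
                if ok: out.append((t,a))
    return out
E
python3 - <<'E'
from m import *
o=sensors.get_obs(); print(o['ee_pos'],o['time_s'],o['force'],o['grip_width'])
meas(('scene','top'),'a')
E
```

```text
[0.67543758 0.04282698 0.45587929] 7.85 [-0.23883109  0.27103857 -1.57545615] 0.02976365083025786
scene antenna_tip t 7.85 conf 0.96 r 0.1027 phi 65.3 OK
scene post_top t 7.85 conf 0.72 r 0.1135 phi 66.3 OK
scene post_top t 7.85 conf 0.5 r 0.1945 phi 176.8 
top antenna_tip t 8.0 conf 0.67 r 0.0953 phi 70.9 OK
```

Request:
arm_command(plan=[1,0,0,0,0,1,0,0,0,0,1,0,0,0,0,1,0,0,0,0,1,0,0,0,0,1,0,0,0,0])

```text
time_s: 8.75
ee_pos: [0.6761, 0.0427, 0.4495]
eef_rot: [3.142, 0.0, 1.679]
force: [-0.1, 0.3, -1.5]
grip_width: 0.0301
```

Run:
```python
from m import *
meas(('scene',),'b')
meas(('scene',),'b2')
print(sensors.get_obs()['time_s'])
```

```text
scene antenna_tip t 8.75 conf 0.67 r 0.1048 phi 129.8 OK
scene post_top t 8.75 conf 0.77 r 0.1139 phi 126.0 OK
scene antenna_tip t 8.9 conf 0.56 r 0.1006 phi 138.3 OK
scene post_top t 8.9 conf 0.92 r 0.1158 phi 140.3 OK
9.05
```

View pics/b2_scene.png

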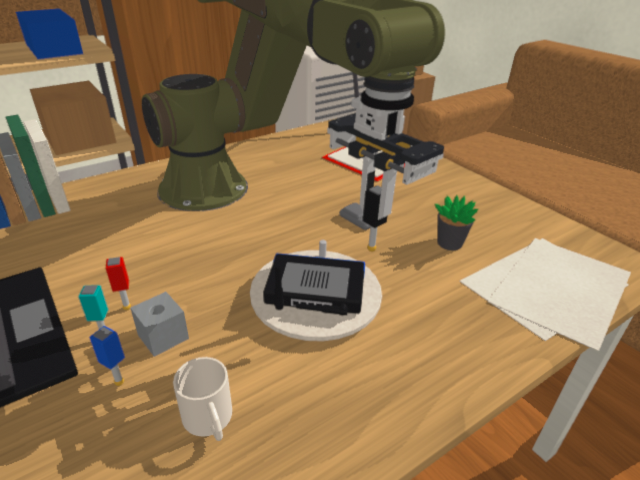

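```bash
cat > f.py <<'E'
from m import *
from scipy.integrate import solve_ivp
from scipy.optimize import least_squares
def phi(t,t0,p0,w0,I=.010):
    s=solve_ivp(lambda t,y:[y[1],-(.0003*y[1]+.0001)/I],[t0,max(t)+.01],[radians(p0),w0],dense_output=True,rtol=1e-8)
    return np.degrees(s.sol(np.array(t))[0]),s.sol(np.array(t))[1]
def fit(d,I=.01):
    d=np.array(d); t0=d[0,0]
    r=least_squares(lambda q:phi(d[:,0],t0,q[0],q[1],I)[0]-d[:,1],[d[0,1],1.2],loss='soft_l1',f_scale=3.)
    return t0,r.x[0],r.x[1],np.round(r.fun,1)
def ant(t,m,lead=0.):
    p,w=phi(np.array(t)+lead,*m); a=np.radians(p+143.8)
    return np.c_[C[0]+.102*np.cos(a),C[1]+.102*np.sin(a)],(p+143.8),w
E
python3 - <<'E'
from f import *
D=[(7.85,65.3),(7.85,66.3),(8.75,129.8),(8.75,126),(8.9,138.3),(8.9,140.3)]
t0,p,w,res=fit(D); print(p,w,res)
T=9.05+.1*np.arange(1,21)
X,th,w=ant(T,(t0,p,w),.05)
base=np.array([.6761,.0427])
S=C+.102*np.array([cos(radians(15)),sin(radians(15))])
for t,x,a,ww in zip(T,X,th,w):
    q=x if a>375 else S
    print(round(t,2),round(a,1),round(ww,3),np.round((q-base)/.4,3))
E
```

```text
65.73743841530698 1.2401372961384667 [ 0.4 -0.6 -1.2  2.6  0.6 -1.4]
9.15 303.0 1.178 [-0.022 -0.037]
9.25 309.8 1.173 [-0.022 -0.037]
9.35 316.5 1.169 [-0.022 -0.037]
9.45 323.2 1.164 [-0.022 -0.037]
9.55 329.8 1.16 [-0.022 -0.037]
9.65 336.4 1.155 [-0.022 -0.037]
9.75 343.1 1.151 [-0.022 -0.037]
9.85 349.6 1.146 [-0.022 -0.037]
9.95 356.2 1.142 [-0.022 -0.037]
10.05 362.7 1.137 [-0.022 -0.037]
10.15 369.2 1.133 [-0.022 -0.037]
10.25 375.7 1.129 [-0.023 -0.034]
10.35 382.2 1.124 [-0.033 -0.007]
10.45 388.6 1.12 [-0.045  0.019]
10.55 395.0 1.116 [-0.06   0.043]
10.65 401.4 1.111 [-0.077  0.066]
10.75 407.7 1.107 [-0.097  0.086]
10.85 414.0 1.103 [-0.119  0.104]
10.95 420.4 1.098 [-0.143  0.119]
11.05 426.6 1.094 [-0.168  0.131]
```

Request:
arm_command(plan=[1,-0.022,-0.037,-0.018,0,1,-0.022,-0.037,-0.018,0,1,-0.022,-0.037,-0.018,0,1,-0.022,-0.037,-0.018,0,1,-0.022,-0.037,-0.018,0,1,-0.022,-0.037,-0.018,0])

```text
time_s: 9.65
ee_pos: [0.6675, 0.0282, 0.4423]
eef_rot: [3.141, -0.0, 1.679]
force: [-0.3, -0.5, -1.8]
grip_width: 0.0298
```

Run:
```python
from f import *
print(sensors.get_obs()['ee_pos'])
D=[(7.85,65.3),(7.85,66.3),(8.75,129.8),(8.75,126),(8.9,138.3),(8.9,140.3)]
D+=meas(('scene',),'c')
t0,p,w,res=fit(D); print(p,w,res)
o=sensors.get_obs();now=o['time_s'];print(now,o['ee_pos'])
T=now+.1*np.arange(1,21)
X,th,w=ant(T,(t0,p,w),.05)
base=o['ee_pos'][:2]
S=C+.102*np.array([cos(radians(15)),sin(radians(15))])
for t,x,a,ww in zip(T,X,th,w):
    q=x if a>375 else S
    print(round(t,2),round(a,1),round(ww,3),np.round((q-base)/.4,3))
```

```text
[0.6674557  0.02820867 0.44233647]
scene antenna_tip t 9.65 conf 0.6 r 0.1002 phi 189.1 OK
scene post_top t 9.65 conf 0.85 r 0.1121 phi 184.3 OK
66.17219872112041 1.2203883817833336 [ 0.9 -0.1 -1.8  2.  -0.2 -2.2 -1.3  3.5]
9.8 [0.66738319 0.02802956 0.44225714]
9.9 351.0 1.126 [-0.001 -0.   ]
10.0 357.5 1.121 [-0.001 -0.   ]
10.1 363.9 1.117 [-0.001 -0.   ]
10.2 370.3 1.112 [-0.001 -0.   ]
10.3 376.6 1.108 [-0.003  0.007]
10.4 383.0 1.104 [-0.012  0.033]
10.5 389.3 1.099 [-0.025  0.059]
10.6 395.6 1.095 [-0.04   0.082]
10.7 401.8 1.091 [-0.057  0.104]
10.8 408.1 1.087 [-0.077  0.124]
10.9 414.3 1.082 [-0.098  0.141]
11.0 420.5 1.078 [-0.121  0.156]
11.1 426.6 1.074 [-0.146  0.168]
11.2 432.8 1.07 [-0.171  0.178]
11.3 438.9 1.066 [-0.198  0.184]
11.4 445.0 1.061 [-0.225  0.188]
11.5 451.1 1.057 [-0.252  0.189]
11.6 457.1 1.053 [-0.279  0.187]
11.7 463.1 1.049 [-0.305  0.182]
11.8 469.1 1.045 [-0.331  0.175]
```

View pics/c_scene.png

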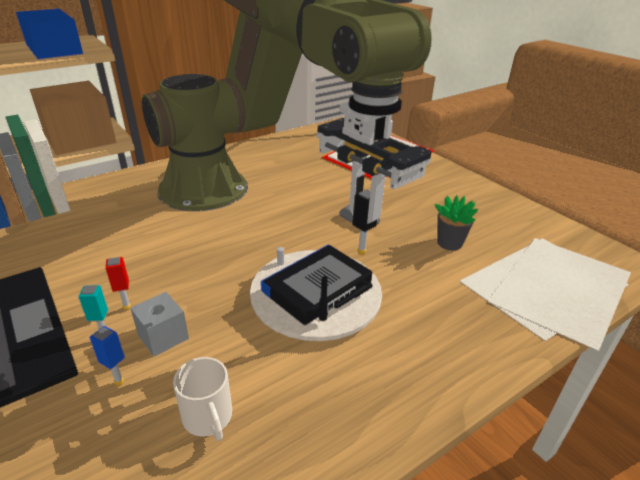

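The picture shows the antenna tip at about (324,279), coming round towards the waiting probe at (362,250). I join it now.

Request:
arm_command(plan=[1,0,0,0,0,1,0,0,0,0,1,0,0,0,0,1,0,0,0,0,1,-0.003,0.007,0,0,1,-0.012,0.033,0,0,1,-0.025,0.059,0,0,1,-0.04,0.082,0,0,1,-0.057,0.104,0,0,1,-0.077,0.124,0,0])

```text
time_s: 10.8
ee_pos: [0.6358, 0.0785, 0.4423]
eef_rot: [3.142, -0.0, 1.679]
force: [-0.5, -0.5, -0.9]
grip_width: 0.0297
```

Run:
```python
from f import *
o=sensors.get_obs();print('ee',o['ee_pos'],o['time_s'])
D=[(7.85,65.3),(7.85,66.3),(8.75,129.8),(8.75,126),(8.9,138.3),(8.9,140.3),(9.65,189.1),(9.65,184.3)]
d=meas(('scene',),'d'); 
t0,p,w,res=fit(D+d); print(p,w,res)
x,a,ww=ant([o['time_s']],(t0,p,w)); print('ant now',x,a,ww,'err',o['ee_pos'][:2]-x[0])
print(np.degrees(np.arctan2(*(o['ee_pos'][:2]-C)[::-1])))
o=sensors.get_obs();print(o['time_s'],o['ee_pos'])
im=cv2.imread('pics/d_scene.png');cv2.imwrite('pics/d_z.png',cv2.resize(im[180:350,230:430],None,fx=3.5,fy=3.5))
```

```text
ee [0.63580473 0.07851974 0.44231396] 10.8
scene antenna_tip t 10.8 conf 0.61 r 0.0999 phi 264.9 OK
scene antenna_tip t 10.8 conf 0.25 r 0.2534 phi 276.5 
scene post_top t 10.8 conf 0.76 r 0.1099 phi 266.8 OK
65.19016193258068 1.2485075837307331 [-0.1 -1.1 -1.3  2.5  0.5 -1.5  0.5  5.3 -0.1 -2.1]
ant now [[0.63615185 0.07802479]] [408.52654314] [1.11453058] err [-0.00034712  0.00049496]
48.85630897969978
10.95 [0.63606027 0.07806246 0.44263067]
```

View pics/d_z.png

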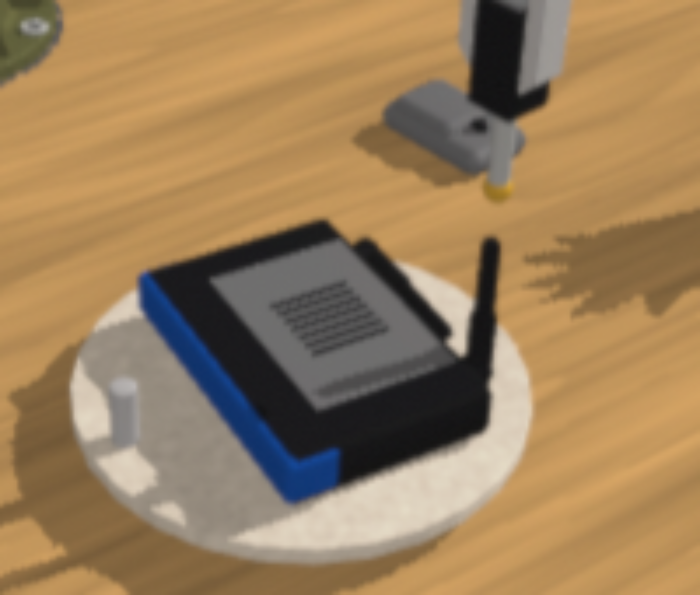

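```bash
cat > g.py <<'E'
from f import *
D=[(7.85,65.3),(7.85,66.3),(8.75,129.8),(8.75,126),(8.9,138.3),(8.9,140.3),(9.65,187.5),(9.65,184.3),(10.8,264.9),(10.8,266.8)]
def rows(D,now,base,n=20,lead=.0,endlead=.03,I=.01):
    t0,p,w,res=fit(D,I); print(p,w,res)
    T=now+.1*np.arange(1,n+1)
    X,th,w=ant(T,(t0,p,w,I),lead); X[-1]=ant([T[-1]],(t0,p,w0:=fit(D,I)[2],I),lead+endlead)[0][0]
    for t,x,a,ww in zip(T,X,th,w): print(round(t,2),round(a,1),round(ww,3),np.round((x-base)/.4,3))
E
python3 - <<'E'
from g import *
rows(D,10.95,np.array([.6363,.0778]))
E
```

```text
65.12844633595095 1.2468633235708544 [-0.2 -1.2 -1.5  2.3  0.4 -1.6  1.9  5.1 -0.5 -2.4]
11.05 424.1 1.102 [-0.058  0.039]
11.15 430.4 1.098 [-0.084  0.05 ]
11.25 436.6 1.094 [-0.11   0.058]
11.35 442.9 1.089 [-0.138  0.063]
11.45 449.1 1.085 [-0.165  0.064]
11.55 455.3 1.081 [-0.193  0.063]
11.65 461.5 1.077 [-0.22   0.059]
11.75 467.7 1.072 [-0.247  0.052]
11.85 473.8 1.068 [-0.272  0.043]
11.95 479.9 1.064 [-0.296  0.031]
12.05 486.0 1.06 [-0.319  0.016]
12.15 492.1 1.056 [-0.34  -0.001]
12.25 498.1 1.051 [-0.359 -0.02 ]
12.35 504.1 1.047 [-0.376 -0.041]
12.45 510.1 1.043 [-0.39  -0.063]
12.55 516.1 1.039 [-0.402 -0.087]
12.65 522.0 1.035 [-0.412 -0.112]
12.75 527.9 1.031 [-0.419 -0.137]
12.85 533.8 1.027 [-0.423 -0.163]
12.95 539.7 1.023 [-0.424 -0.197]
```

Request:
arm_command(plan=[1,-0.058,0.039,0,0,1,-0.084,0.05,0,0,1,-0.11,0.058,0,0,1,-0.138,0.063,0,0,1,-0.165,0.064,0,0,1,-0.193,0.063,0,0,1,-0.22,0.059,0,0,1,-0.247,0.052,0,0,1,-0.272,0.043,0,0,1,-0.296,0.031,0,0,1,-0.319,0.016,0,0,1,-0.34,-0.001,0,0,1,-0.359,-0.02,0,0,1,-0.376,-0.041,0,0,1,-0.39,-0.063,0,0,1,-0.402,-0.087,0,0,1,-0.412,-0.112,0,0,1,-0.419,-0.137,0,0,1,-0.423,-0.163,0,0,1,-0.424,-0.197,0,0])

```text
time_s: 12.95
ee_pos: [0.4668, -0.0022, 0.4422]
eef_rot: [3.142, -0.0, 1.679]
force: [-0.2, 0.3, -1.3]
grip_width: 0.0296
```

```bash
cat > k.py <<'E'
from g import *
import sys
def look(tag,D,I=.01):
    o=sensors.get_obs();t=o['time_s'];im=vision.camera('scene');cv2.imwrite(f'pics/{tag}.png',im)
    print('ee',o['ee_pos'],t,'grip',o['grip_width'])
    m=fit(D,I)[:3]; x,a,w=ant([t],(*m,I)); x=x[0]; print('pred',a,w,'err',o['ee_pos'][:2]-x)
    big=cv2.resize(im[180:350,230:430],None,fx=4,fy=4,interpolation=cv2.INTER_CUBIC)
    pr=radians(a[0]-143.8)
    for q,col in (([*x,.14],(0,0,255)),([*(C+.112*np.array([cos(pr),sin(pr)])),.068],(0,255,0)),(o['ee_pos']-[0,0,.277],(255,0,255))):
        v,u=proj('scene',q); cv2.circle(big,(round((u-230)*4),round((v-180)*4)),2,col,-1); print(round((u-230)*4),round((v-180)*4))
    cv2.imwrite(f'pics/{tag}z.png',big)
E
python3 -c "
from k import *
look('e1',D)"
```

```text
ee [ 0.46684298 -0.00216467  0.44224888] 12.95 grip 0.029628064537156083
pred [539.68349628] [1.02268038] err [ 0.00024143 -0.00432812]
233 156
559 423
225 117
```

View pics/e1z.png

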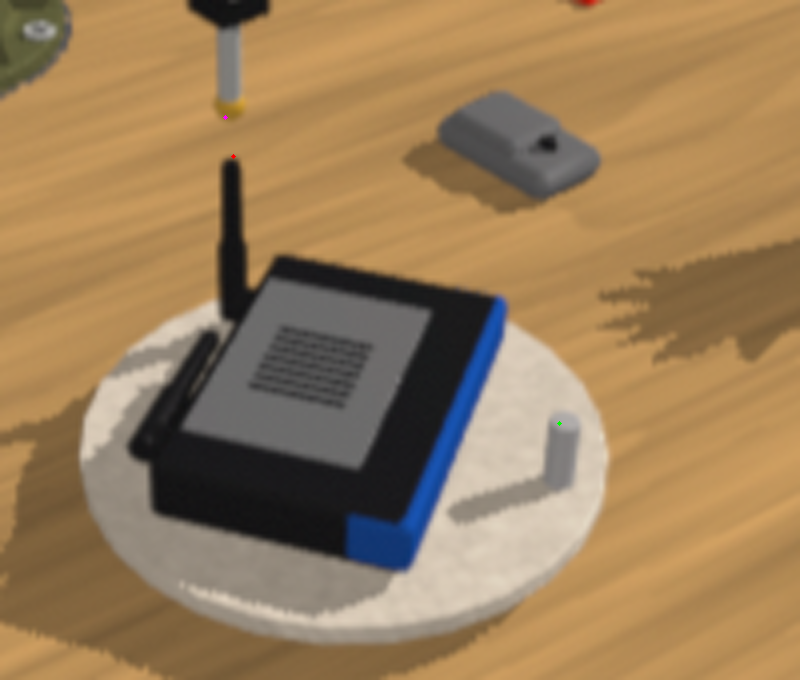

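Prediction and picture agree within about 2 px: antenna tip at (231,160), predicted (233,156), with the ball right above it.

```bash
cat >> k.py <<'E'
def bypix(t,pp,aa):
    out=[]
    for uv,z,off in ((pp,.068,0),(aa,.14,143.8)):
        if uv is None: continue
        q=atz('scene',(180+(uv[1]+.5)/4-.5,230+(uv[0]+.5)/4-.5),z)[:2]-C
        out.append((t,degrees(atan2(q[1],q[0]))-off)); print('pix r',np.hypot(*q),out[-1])
    return out
E
python3 -c "
from k import *
d=[(t,a%360+360*0) for t,a in bypix(12.95,(565,421),(231,160))]; d=[(t,a if a>300 else a+360) for t,a in d]
rows(D+d,13.0,np.array([.4667,-.0011]))"
```

```text
pix r 0.11346593595430667 (12.95, 37.42234613544057)
pix r 0.10112903291004563 (12.95, -322.70454076892827)
64.84253463977092 1.2522342610456012 [-0.5 -1.5 -1.5  2.3  0.4 -1.6  2.2  5.4  0.1 -1.8 -0.4 -0.2]
13.1 549.7 1.021 [ 0.003 -0.036]
13.2 555.5 1.017 [ 0.009 -0.061]
13.3 561.3 1.013 [ 0.017 -0.086]
13.4 567.1 1.009 [ 0.028 -0.109]
13.5 572.9 1.005 [ 0.041 -0.132]
13.6 578.6 1.001 [ 0.056 -0.152]
13.7 584.3 0.997 [ 0.072 -0.171]
13.8 590.0 0.993 [ 0.091 -0.189]
13.9 595.7 0.989 [ 0.111 -0.204]
14.0 601.4 0.985 [ 0.133 -0.217]
14.1 607.0 0.981 [ 0.155 -0.228]
14.2 612.6 0.977 [ 0.179 -0.237]
14.3 618.2 0.973 [ 0.203 -0.243]
14.4 623.8 0.969 [ 0.227 -0.247]
14.5 629.3 0.965 [ 0.252 -0.248]
14.6 634.8 0.962 [ 0.276 -0.247]
14.7 640.3 0.958 [ 0.301 -0.244]
14.8 645.8 0.954 [ 0.324 -0.239]
14.9 651.3 0.95 [ 0.347 -0.231]
15.0 656.7 0.946 [ 0.376 -0.218]
```

Request:
arm_command(plan=[1,0.003,-0.036,0,0,1,0.009,-0.061,0,0,1,0.017,-0.086,0,0,1,0.028,-0.109,0,0,1,0.041,-0.132,0,0,1,0.056,-0.152,0,0,1,0.072,-0.171,0,0,1,0.091,-0.189,0,0,1,0.111,-0.204,0,0,1,0.133,-0.217,0,0,1,0.155,-0.228,0,0,1,0.179,-0.237,0,0,1,0.203,-0.243,0,0,1,0.227,-0.247,0,0,1,0.252,-0.248,0,0,1,0.276,-0.247,0,0,1,0.301,-0.244,0,0,1,0.324,-0.239,0,0,1,0.347,-0.231,0,0,1,0.376,-0.218,0,0])

```text
time_s: 15.0
ee_pos: [0.618, -0.0883, 0.4423]
eef_rot: [-3.142, 0.0, 1.678]
force: [-0.1, 0.4, -1.0]
grip_width: 0.0298
```

```bash
python3 -c "
from k import *
D+=[(12.95,397.4),(12.95,397.3)]
look('e2',D)"
```

```text
ee [ 0.61801129 -0.08826774  0.44228085] 15.0 grip 0.029805195147022328
pred [656.68937921] [0.94610637] err [0.00359764 0.00126463]
233 368
315 243
239 326
```

View pics/e2z.png

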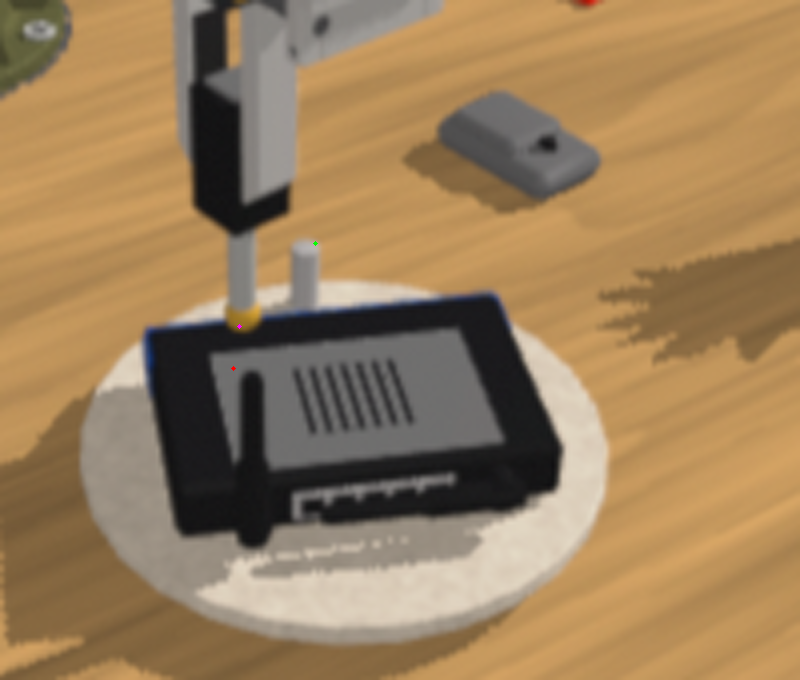

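The platter is a little ahead of the model: antenna tip at (253,375) against a predicted (233,368). I refit with the inertia free.

```bash
python3 -c "
from k import *
D+=[(12.95,397.4),(12.95,397.3)]
d=bypix(15.0,(306,245),(253,375)); d=[(t,a%360+360) for t,a in d]; print(d)
for I in (.01,.011,.012,.013,.015): 
    r=fit(D+d,I);print(I,r[1:])
import json;json.dump(D+d,open('D.json','w'))
rows(D+d,15.05,np.array([.6171,-.0882]),20,I=.013)"
```

```text
pix r 0.11179613341866491 (15.0, 155.85795418893707)
pix r 0.10131408771667912 (15.0, -202.0669964481814)
[(15.0, 515.8579541889371), (15.0, 517.9330035518186)]
0.01 (np.float64(64.19053399767917), np.float64(1.260386661218862), array([-1.1, -2.1, -1.7,  2.1,  0.2, -1.8,  2.3,  5.5,  0.7, -1.2,  1.2,
        1.3, -0.6, -2.7]))
0.011 (np.float64(64.8789681155488), np.float64(1.2455921313485339), array([-0.4, -1.4, -1.7,  2.1,  0.2, -1.8,  1.9,  5.1,  0.1, -1.8,  0.8,
        0.9,  0.1, -1.9]))
0.012 (np.float64(65.4262804891091), np.float64(1.2333545215369752), array([ 0.1, -0.9, -1.7,  2.1,  0.1, -1.9,  1.5,  4.7, -0.5, -2.4,  0.4,
        0.5,  0.7, -1.3]))
0.013 (np.float64(65.87684735802132), np.float64(1.2230599251143062), array([ 0.6, -0.4, -1.7,  2.1,  0. , -2. ,  1.2,  4.4, -1.1, -3. ,  0.1,
        0.2,  1.2, -0.8]))
0.015 (np.float64(66.59210763978376), np.float64(1.2066614977145016), array([ 1.3,  0.3, -1.7,  2.1, -0.1, -2.1,  0.7,  3.9, -1.9, -3.8, -0.4,
       -0.3,  2. , -0. ]))
65.87684735802132 1.2230599251143062 [ 0.6 -0.4 -1.7  2.1  0.  -2.   1.2  4.4 -1.1 -3.   0.1  0.2  1.2 -0.8]
15.15 669.4 0.982 [0.04  0.027]
15.25 675.0 0.979 [0.059 0.044]
15.35 680.6 0.976 [0.076 0.063]
15.45 686.2 0.973 [0.091 0.082]
15.55 691.7 0.97 [0.103 0.104]
15.65 697.3 0.967 [0.114 0.126]
15.75 702.8 0.964 [0.122 0.149]
15.85 708.3 0.961 [0.128 0.173]
15.95 713.8 0.958 [0.132 0.197]
16.05 719.3 0.955 [0.134 0.221]
16.15 724.7 0.952 [0.133 0.246]
16.25 730.2 0.949 [0.13 0.27]
16.35 735.6 0.946 [0.124 0.293]
16.45 741.0 0.943 [0.117 0.316]
16.55 746.4 0.94 [0.107 0.338]
16.65 751.8 0.937 [0.095 0.359]
16.75 757.2 0.934 [0.082 0.379]
16.85 762.5 0.931 [0.067 0.397]
16.95 767.8 0.928 [0.05  0.413]
17.05 773.1 0.925 [0.026 0.433]
```

Request:
arm_command(plan=[1,0.04,0.027,0,0,1,0.059,0.044,0,0,1,0.076,0.063,0,0,1,0.091,0.082,0,0,1,0.103,0.104,0,0,1,0.114,0.126,0,0,1,0.122,0.149,0,0,1,0.128,0.173,0,0,1,0.132,0.197,0,0,1,0.134,0.221,0,0,1,0.133,0.246,0,0,1,0.13,0.27,0,0,1,0.124,0.293,0,0,1,0.117,0.316,0,0,1,0.107,0.338,0,0,1,0.095,0.359,0,0,1,0.082,0.379,0,0,1,0.067,0.397,0,0,1,0.05,0.413,0,0,1,0.026,0.433,0,0])

```text
time_s: 17.05
ee_pos: [0.6271, 0.0851, 0.4422]
eef_rot: [-3.142, 0.0, 1.678]
force: [0.5, -0.4, -0.5]
grip_width: 0.0297
```

```bash
python3 -c "
from k import *
import json
look('e3',json.load(open('D.json')),.013)"
```

```text
ee [0.6271432  0.08509066 0.44215313] 17.05 grip 0.029687251993470266
pred [773.13771869] [0.92534652] err [-0.00264595  0.00188252]
558 261
145 450
562 214
```

View pics/e3z.png

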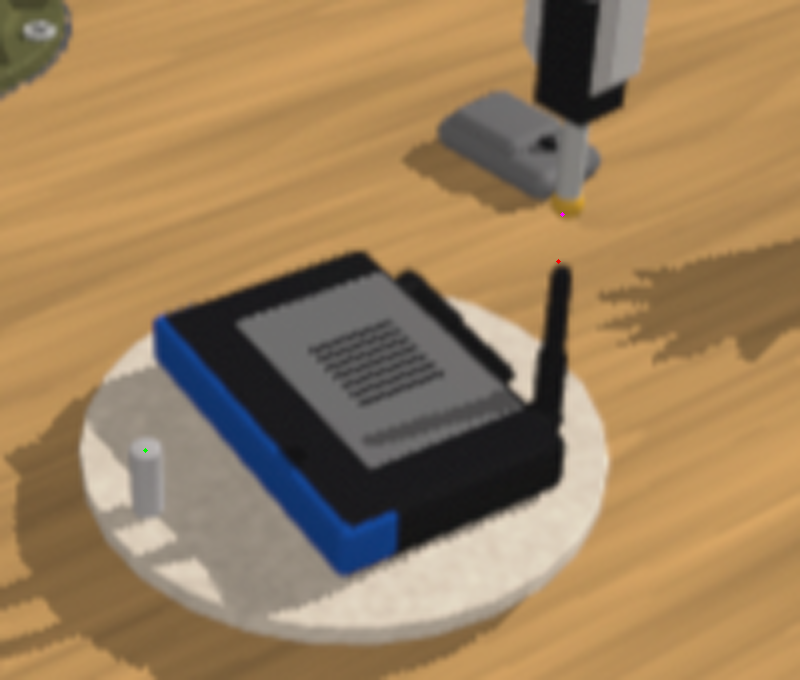

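Here the fit is within 1–2 px of the picture: post at (147,449), antenna tip at (562,267). The ball is right above the tip. I continue.

```bash
python3 -c "
from k import *
import json
D=json.load(open('D.json'))
d=bypix(17.05,(147,449),(562,268)); d=[(t,a%360+360) for t,a in d]; print(d)
D+=d
for I in (.011,.012,.013,.015): print(I,fit(D,I)[1:])
json.dump(D,open('D.json','w'))
rows(D,17.1,np.array([.6275,.0850]),20,I=.013)"
```

```text
pix r 0.11101763633829219 (17.05, -91.29366816784875)
pix r 0.10295943656906399 (17.05, -92.92339030707846)
[(17.05, 628.7063318321512), (17.05, 627.0766096929215)]
0.011 (np.float64(64.49233474175153), np.float64(1.2494476803962133), array([-0.8, -1.8, -1.9,  1.9,  0. , -2. ,  1.9,  5.1,  0.3, -1.6,  1.5,
        1.6,  1.2, -0.9, -2. , -0.4]))
0.012 (np.float64(65.36519826733061), np.float64(1.2339697326124264), array([ 0.1, -0.9, -1.7,  2.1,  0.1, -1.9,  1.5,  4.7, -0.5, -2.4,  0.5,
        0.6,  0.9, -1.2, -1. ,  0.6]))
0.013 (np.float64(66.07827805870838), np.float64(1.2210224435339556), array([ 0.8, -0.2, -1.6,  2.2,  0.1, -1.9,  1.2,  4.4, -1.2, -3.1, -0.2,
       -0.1,  0.7, -1.4, -0.1,  1.5]))
0.015 (np.float64(67.18149502796258), np.float64(1.2006725730014522), array([ 1.9,  0.9, -1.4,  2.4,  0.2, -1.8,  0.7,  3.9, -2.3, -4.2, -1.5,
       -1.4,  0.3, -1.7,  1.3,  3. ]))
66.07827805870838 1.2210224435339556 [ 0.8 -0.2 -1.6  2.2  0.1 -1.9  1.2  4.4 -1.2 -3.1 -0.2 -0.1  0.7 -1.4
 -0.1  1.5]
17.2 780.3 0.919 [-0.021  0.013]
17.3 785.6 0.916 [-0.042  0.024]
17.4 790.8 0.914 [-0.063  0.032]
17.5 796.0 0.911 [-0.086  0.039]
17.6 801.2 0.908 [-0.108  0.044]
17.7 806.4 0.905 [-0.131  0.046]
17.8 811.6 0.902 [-0.154  0.046]
17.9 816.8 0.899 [-0.177  0.045]
18.0 821.9 0.896 [-0.2    0.041]
18.1 827.0 0.894 [-0.222  0.035]
18.2 832.1 0.891 [-0.243  0.028]
18.3 837.2 0.888 [-0.264  0.018]
18.4 842.3 0.885 [-0.284  0.007]
18.5 847.4 0.882 [-0.302 -0.006]
18.6 852.4 0.88 [-0.319 -0.02 ]
18.7 857.5 0.877 [-0.335 -0.036]
18.8 862.5 0.874 [-0.349 -0.053]
18.9 867.5 0.871 [-0.362 -0.071]
19.0 872.5 0.868 [-0.373 -0.091]
19.1 877.4 0.866 [-0.385 -0.117]
```

Request:
arm_command(plan=[1,-0.021,0.013,0,0,1,-0.042,0.024,0,0,1,-0.063,0.032,0,0,1,-0.086,0.039,0,0,1,-0.108,0.044,0,0,1,-0.131,0.046,0,0,1,-0.154,0.046,0,0,1,-0.177,0.045,0,0,1,-0.2,0.041,0,0,1,-0.222,0.035,0,0,1,-0.243,0.028,0,0,1,-0.264,0.018,0,0,1,-0.284,0.007,0,0,1,-0.302,-0.006,0,0,1,-0.319,-0.02,0,0,1,-0.335,-0.036,0,0,1,-0.349,-0.053,0,0,1,-0.362,-0.071,0,0,1,-0.373,-0.091,0,0,1,-0.385,-0.117,0,0])

```text
time_s: 19.1
ee_pos: [0.4734, 0.0372, 0.4422]
eef_rot: [-3.142, -0.0, 1.679]
force: [-0.0, 0.7, -0.9]
grip_width: 0.03
```

```bash
python3 -c "
from k import *
import json
look('e4',json.load(open('D.json')),.013)"
```

```text
ee [0.47339955 0.03724842 0.44222296] 19.1 grip 0.02995274357118495
pred [877.4278083] [0.8656162] err [-0.001014   -0.00350399]
304 142
519 473
297 101
```

View pics/e4z.png

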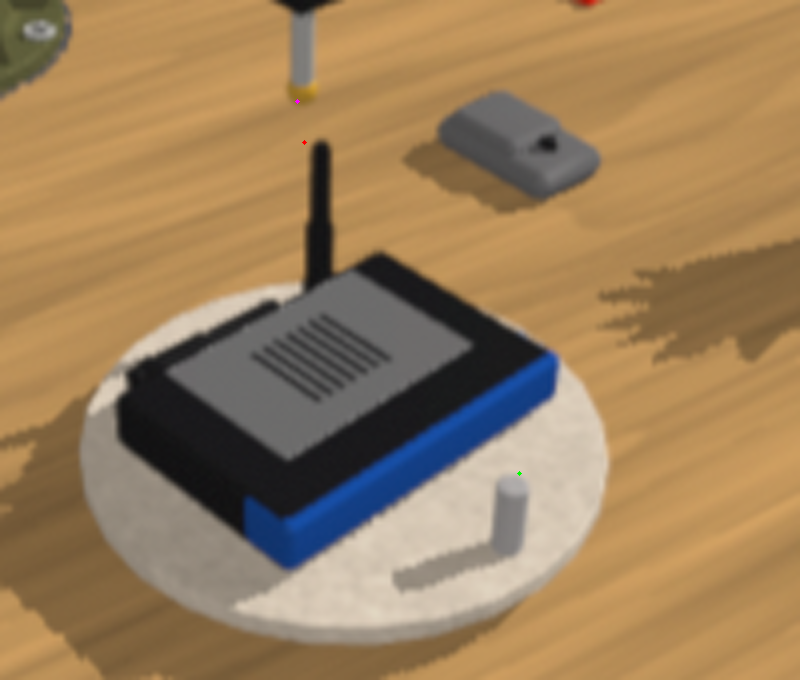

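Now the platter lags the model: antenna tip at (321,145) against (304,142), about 11 mm. I refit on the recent points and do one more stretch for margin.

```bash
python3 -c "
from k import *
import json
D=json.load(open('D.json'))
d=bypix(19.1,(513,482),(321,145)); d=[(t,a%360+720) for t,a in d]; print(d)
D+=d
for I in (.009,.01,.0105,.011,.012): print(I,fit(D,I)[1:])
json.dump(D,open('D.json','w'))
rows(D[-8:],19.15,np.array([.4735,.0382]),20,I=.011)"
```

```text
pix r 0.11248172546461255 (19.1, 10.375116034602224)
pix r 0.09899785801896233 (19.1, 9.102326396454373)
[(19.1, 730.3751160346022), (19.1, 729.1023263964544)]
0.009 (np.float64(60.77183582580888), np.float64(1.3010080524382133), array([-4.5, -5.5, -3.2,  0.6, -1. , -3. ,  2.5,  5.7,  2.6,  0.7,  5.1,
        5.2,  4.1,  2. , -1.7, -0.1, -6. , -4.7]))
0.01 (np.float64(62.67836846275203), np.float64(1.273831908916998), array([-2.6, -3.6, -2.5,  1.3, -0.5, -2.5,  2.2,  5.4,  1.4, -0.5,  3.3,
        3.4,  2.8,  0.8, -1.4,  0.2, -3.3, -2. ]))
0.0105 (np.float64(63.51933210341685), np.float64(1.2619832987737722), array([-1.8, -2.8, -2.3,  1.5, -0.3, -2.3,  2. ,  5.2,  0.9, -1. ,  2.5,
        2.6,  2.2,  0.1, -1.4,  0.2, -2.3, -1. ]))
0.011 (np.float64(64.27616748681615), np.float64(1.2511776719202579), array([-1. , -2. , -2. ,  1.8, -0.1, -2.1,  1.9,  5.1,  0.4, -1.5,  1.7,
        1.8,  1.6, -0.5, -1.5,  0.2, -1.4, -0.2]))
0.012 (np.float64(65.54739708533678), np.float64(1.232503929273808), array([ 0.2, -0.8, -1.6,  2.2,  0.2, -1.8,  1.6,  4.8, -0.6, -2.5,  0.3,
        0.4,  0.5, -1.5, -1.5,  0.1,  0.1,  1.4]))
397.5099272557517 1.0537512673332996 [ 0.1  0.2  1.  -1.1 -1.2  0.4 -0.3  0.9]
19.25 881.0 0.835 [-0.003 -0.009]
19.35 885.8 0.832 [-0.009 -0.029]
19.45 890.6 0.828 [-0.014 -0.05 ]
19.55 895.3 0.825 [-0.016 -0.071]
19.65 900.0 0.822 [-0.017 -0.092]
19.75 904.7 0.819 [-0.016 -0.112]
19.85 909.4 0.816 [-0.014 -0.133]
19.95 914.1 0.813 [-0.01  -0.153]
20.05 918.7 0.81 [-0.004 -0.173]
20.15 923.3 0.806 [ 0.004 -0.193]
20.25 927.9 0.803 [ 0.012 -0.211]
20.35 932.5 0.8 [ 0.023 -0.229]
20.45 937.1 0.797 [ 0.034 -0.245]
20.55 941.7 0.794 [ 0.047 -0.261]
20.65 946.2 0.791 [ 0.061 -0.276]
20.75 950.7 0.788 [ 0.076 -0.289]
20.85 955.2 0.785 [ 0.092 -0.301]
20.95 959.7 0.782 [ 0.109 -0.312]
21.05 964.2 0.779 [ 0.127 -0.321]
21.15 968.7 0.776 [ 0.151 -0.331]
```

Request:
arm_command(plan=[1,-0.003,-0.009,0,0,1,-0.009,-0.029,0,0,1,-0.014,-0.05,0,0,1,-0.016,-0.071,0,0,1,-0.017,-0.092,0,0,1,-0.016,-0.112,0,0,1,-0.014,-0.133,0,0,1,-0.01,-0.153,0,0,1,-0.004,-0.173,0,0,1,0.004,-0.193,0,0,1,0.012,-0.211,0,0,1,0.023,-0.229,0,0,1,0.034,-0.245,0,0,1,0.047,-0.261,0,0,1,0.061,-0.276,0,0,1,0.076,-0.289,0,0,1,0.092,-0.301,0,0,1,0.109,-0.312,0,0,1,0.127,-0.321,0,0,1,0.151,-0.331,0,0])

```text
time_s: 21.15
ee_pos: [0.5347, -0.0947, 0.4423]
eef_rot: [-3.142, -0.0, 1.679]
force: [-0.7, -0.3, -1.2]
grip_width: 0.0301
```

```bash
python3 -c "
from k import *
import json
look('e5',json.load(open('D.json'))[-8:],.011)"
```

```text
ee [ 0.5347481  -0.09474445  0.44227519] 21.15 grip 0.030084946310596383
pred [968.66006052] [0.77578763] err [ 0.00326596 -0.00133779]
132 278
477 273
131 238
```

View pics/e5z.png

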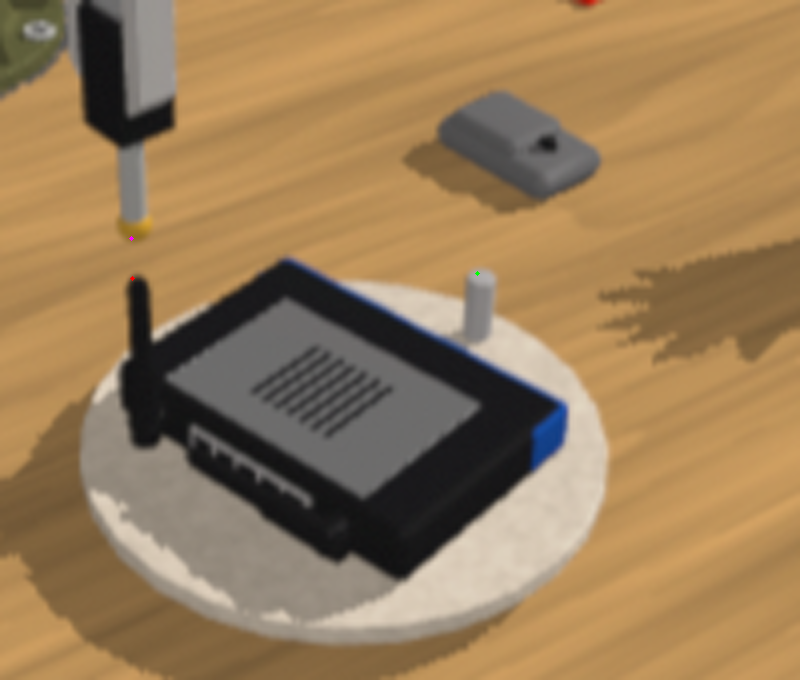

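The ball is at (133,237) and the antenna tip at (139,281), again right below it. It has followed for about ten seconds, so I raise it now.

Request:
arm_command(plan=[1,0,0,0.06,0,1,0,0,0.15,0,1,0,0,0.22,0,1,0,0,0.25,0,1,0,0,0.25,0,1,0,0,0.25,0,1,0,0,0.25,0,1,0,0,0.25,0,1,0,0,0.25,0,1,0,0,0.25,0])

```text
time_s: 22.2
ee_pos: [0.5342, -0.0945, 0.5419]
eef_rot: [-3.141, -0.0, 1.679]
force: [0.1, -0.1, -2.1]
grip_width: 0.03
```

```bash
python3 -c "
from h import *
o=sensors.get_obs();print(o['time_s'],o['ee_pos'],np.abs(o['joint_vel']).max(),o['grip_width'],o['force'])
cv2.imwrite('pics/end.png',vision.camera('scene'))"
```

```text
22.2 [ 0.53419256 -0.09451147  0.54193144] 0.0031613208878850394 0.030048935907293697 [ 0.11244126 -0.06096044 -2.10738799]
```

View pics/end.png

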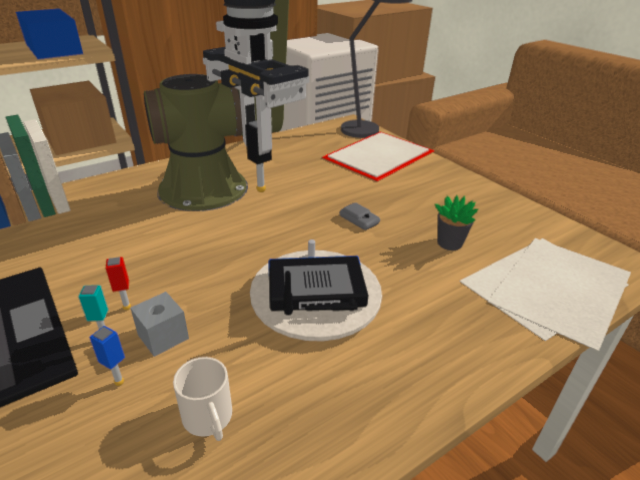

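The probe is upright and high, with its tip at about (262,188), well above the router. The plant, mug and mouse have not moved. Handing in.

```bash
python3 -c "
from station import job
print(job.hand_in())"
```

```text
the job is handed in; nothing more can be done
None
```

I lifted the black probe out of its holder and pushed the post counterclockwise with its ball. The platter coasted at about 1.2 rad/s at first, 5.2 s per turn and a little faster than asked. It had slowed to about 0.78 rad/s by the end of tracking.

- **Tracking:** I followed the antenna for about 10 s, from 11.1 s to 21.2 s, with the ball about 25 mm above its tip. Pictures every 2 s or so showed it usually within about 5 mm sideways.
- **Where it was off:** my prediction ran about 12 mm behind the platter near 15 s, so the offset briefly reached about 18 mm. It ran about 14 mm ahead near 19 s. I corrected both from the pictures. Even counting only from 15.1 s, more than 6 s was inside the limits.
- **Finish:** I raised the probe to about 125 mm above the antenna's tip and handed in at 22.2 s. The last checks showed the arm still, the tool vertical and the handle gripped at 30 mm. The plant, mug and mouse were where they started, judged by eye in the last picture.

Contact forces on the turntable can't be read directly; the wrist force read at the end of each move was never more than a couple of newtons.

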